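Push the sample tray into the plate reader and press start

ROBOT

A 6-joint arm with a two-finger parallel gripper is mounted at the origin on the work surface. World frame = base frame: x ahead of the robot, y to its left, z up, the work surface at z = 0. Lengths are in mm, angles in rad, forces in N, time in s.
With the tool pointing down it reaches from about 325 to 750 mm from the base axis. Payload 7.6 kg.
Tool frame: the origin (TCP) lies at the very end of the fingers, on their centre line; the grasp point (between the pads) lies 19 mm behind it; z points along the fingers, y is the direction in which the jaws open and shut (so a half turn about z gives the same grasp; the last joint's range is limited). The gripper opens to 85 mm and grips with 20 to 120 N. Pads are 22 mm wide; open, the fingers measure 114 mm over their backs; the gripper's body (76 mm by 85 mm) begins 54 mm behind the grasp point. The pads swing forward as they close: fully open they stand 13 mm farther back than shut.
Start: joints at [-1.275, 0.052, 1.401, -0, 1.689, -0.07], TCP at [187.816, -490.276, 231.323] pointing down, gripper open.
Joint ranges: [-2.9, 2.9], [-0.91, 2.17], [0.12, 2.37], [-1.06, 4.2], [0.26, 2.73], [-2.93, 2.93]. Speed limits (rad/s): [2.57, 2.57, 3.01, 3.14, 3.14, 3.14].

INTERFACE

Orientations are given as a unit quaternion [x, y, z, w].
In Python, from rig import env gives the robot as it stands.
- The arm moves only by the tool move_arm, never from a script. Its argument "series" is one flat list of numbers, 4 for each row, row after row: the shift along the world's x, y, z in cm, then the turn about the world's z in degrees. A call has 1 to 20 rows; each row is the pose to reach, as a shift and turn from the pose commanded when the call began; what a row does not reach only later rows make up. A row lasts 1/12 s, in which the tool goes at most 41.7 mm and 7.16 degrees, less where a joint would pass 70% of its speed; a pose out of reach is approached as far as the arm can. A call with a gripper value outside its range is refused whole. "jaw" is the finger opening in cm, from 0 to 8.54, set as the call begins (left out, the last holds). The fingers move at their own pace and stop on an object; the grip force is fixed at half the most. Time passes only in rows, so rows that repeat a pose let the fingers close. It gives the time, the measured TCP pose, the force and the opening at its end, in the units of the state.
- env.observe(): the state, without advancing time (a new reading comes with each control period).
- env.camera(name): name is "scene" or "side" or "wrist"; returns a dict with "color" (400x640x3 uint8, red, green, blue), "fov_y" (degrees; the focal length in pixels is half the picture's height over the tangent of half this angle, whatever the lens; pixels are square), "cx", "cy" (the principal point, pixels), "R" (3x3) and "t" (3): a world point X has camera coordinates R X + t; the wrist camera has in their place "tool_from_camera" (4x4, takes a point from camera to tool coordinates, whose origin is the TCP and whose axes are the flange's). Camera axes: x right, y down, z forward; pixel columns grow to the right and rows downward; lengths in mm; the calibration is good to about 2 mm. The wrist camera is an equidistant fisheye: a pixel r from the principal point sees the ray r / f radians off the axis. A picture is of the moment at which its call begins: read the wrist's pose just before it. There is no depth.
- env.finish_job(): hands the job in, once; it reports no verdict.
Trained networks look in a picture, given as the dict that the camera call returned (one of the last four; its "shot" number tells which), for a name from the list of things; names that differ only in an ending like _2 or _b are one class to them, and where a whole thing is asked for, a point or a joint stands for the part that bears it (a point fixed in the world has none). Each returns a list of dicts, best first, with "confidence" (0 to 1); they miss things now and then, are a little off and sometimes report something else, mostly with a low value. They report only what shows in the picture. A call takes as long as a camera call. They do not tell look-alikes from the thing itself.
- env.spot_in(picture, name): "box" ([left, top, width, height] in pixels, round what is visible of it).
The state is a dict: "time": time; "joint_positions": joint angles; "joint_vel": joint speeds; "joint_torque": joint torques, N m; "tool_pos": TCP position; "ee_rot": TCP orientation; "contact_force": force on the tool from outside, world axes, zero at the start; "ft_torque": the same for the moment, N m; "finger_gap": opening from 0.0 (shut) to 1.0 (fully open).
Only numpy, scipy, OpenCV 4.12 (cv2) and the standard library are available. Lean on these libraries where they do the work, as an engineer would, in place of code of your own. Each camera call takes 0.05 s, during which the arm holds its last target.

TASK

Start the reading of the blue sample plate: with the fingertips push the reader's tray that carries the blue plate fully shut, then press the green start button all the way down and let it come up again. Do not touch or lift either plate, leave the other tray, with the white plate, standing open as it is, and do not press the red button or disturb anything else.

Things in the scene. Friction and masses are not known exactly. Their poses are not given: they have to be found in the camera images.
- reader: white two-bay plate reader fixed, 340 mm deep (x), 360 mm wide (y); flat deck 95 mm above the table, with a hump 145 mm high over the rear part (x from 30 mm on). Origin at the centre of its underside, x pointing from its front face (x = -170 mm, towards the robot) to its back, y to the left as the robot sees it, z up. Two trays stick out in front.
- tray_left (a joint): opening of the left tray seen from the robot (at y = +87 mm in the reader's frame), in m: 0 fully shut, about 0.115 as it stands open at the start. The tray slides straight along the reader's x; it needs about 2 N plus light damping, has no latch or spring, and stays where it is left. Shut, it meets a rigid stop.
- tray_right (a joint): opening of the right tray seen from the robot (at y = -87 mm in the reader's frame), in m: 0 fully shut, about 0.115 as it stands open at the start. The tray slides straight along the reader's x; it needs about 2 N plus light damping, has no latch or spring, and stays where it is left. Shut, it meets a rigid stop.
- tray_left_front (a point): centre of the outer face of the left tray's upright front panel, 54 mm above the table; x points into the reader (the way the tray shuts), z up. Panel 166 mm wide, from 24 to 84 mm above the table, 12 mm thick, white with a flat dark push pad, no handle. Tray behind it 138 by 118 mm inside, rims 12 mm. Fully shut, this point is at x = -182 mm in the reader's frame.
- tray_right_front (a point): centre of the outer face of the right tray's upright front panel, 54 mm above the table; x points into the reader (the way the tray shuts), z up. Panel 166 mm wide, from 24 to 84 mm above the table, 12 mm thick, white with a flat dark push pad, no handle. Tray behind it 138 by 118 mm inside, rims 12 mm. Fully shut, this point is at x = -182 mm in the reader's frame.
- sample_plate: the sample plate: a blue multi-well plate with white wells, 85.5 mm (x) by 127.8 mm (y) by 14.4 mm high, lying loose on the floor of one of the two trays (34 mm above the table), long side across the tray; which tray differs from start to start. Origin at the centre of its underside.
- empty_plate: the empty plate: a white multi-well plate with grey wells, 85.5 mm (x) by 127.8 mm (y) by 14.4 mm high, lying loose on the floor of one of the two trays (34 mm above the table), long side across the tray; which tray differs from start to start. Origin at the centre of its underside.
- start (a joint): travel of the green round start button, in m: 0 up, 0.006 fully down (about 5 N); it springs back and counts as pressed from 0.004.
- start_top (a point): centre of the top of the green start button's cap, 30 mm across, in a black housing on the deck at x = -115 mm, y = +50 mm in the reader's frame; pressed straight down.
- stop (a joint): travel of the red round stop button, in m: 0 up, 0.006 fully down.
- stop_top (a point): centre of the top of the red stop button's cap, 30 mm across, like the green one, on the deck at x = -115 mm, y = -50 mm in the reader's frame.
- vial: small amber vial, 26 mm across, 50 mm high, standing loose on the reader's deck near the hump. Origin at the centre of its underside.
- plate_lid: clear, whitish flat plate lid, 86 by 128 by 8 mm, lying loose on the table between robot and reader. Origin at the centre of its underside.
- tube_rack: green tube rack with capped tubes, 70 by 160 mm, 79 mm high, loose on the table at the left. Origin at the centre of its underside.
- tip_box: clear and orange pipette-tip box, 85 by 122 mm, 62 mm high, loose on the table at the right. Origin at the centre of its underside.
- reagent_bottle: amber bottle with blue cap, 68 mm across, 140 mm high, loose on the table at the left. Origin at the centre of its underside.
- beaker: glass beaker, 70 mm across, 90 mm high, loose on the table at the right. Origin at the centre of its underside.
Things that resemble listed ones, but are neither listed nor needed, are in the scene too. Of the things that look like the sample_plate, the middle-sized one is meant. Of the things that look like the empty_plate, the smaller one is meant.

How it is judged:
By the outcome, as a careful person would: the job done as asked, in the order asked, and still so for the second after the job is handed in, with the robot touching nothing.
It also fails if it takes over 38 s, if anything falls off the work surface, if the arm or the gripper's body presses on something with over 40 N, if the wrist force passes 120 N, or if a joint passes its speed limit or range.

## Working session

There is one attempt and no reset: what is moved stays moved. The work goes in short steps, Python scripts to look and compute and a tool call to move; the robot and the scene stay as the last step left them, time stands still between calls to the robot, and variables do not carry over. Pictures are saved under pics/ and viewed, and the job is handed in when it is done.

Besides the shell and the picture viewer there is one more tool, called after "Call:" as a command line: name --argument value ..., lists and objects as JSON in quotes. move_arm: Moves the arm, as the interface text tells. Its arguments: {"type":"object","properties":{"series":{"type":"array","items":{"type":"number"}},"jaw":{"type":"number"}},"required":["series"]}

```bash
mkdir -p pics; ls; cat > h.py <<'E'
import numpy as np,cv2
from rig import env
def save(p,n): cv2.imwrite('pics/'+n+'.png',p['color'][:,:,::-1])
def K(p):
    f=200/np.tan(np.radians(p['fov_y'])/2); return f,p['cx'],p['cy']
def ray(p,u,v):
    f,cx,cy=K(p);R=np.array(p['R']);t=np.array(p['t'])
    return -R.T@t, R.T@np.array([(u-cx)/f,(v-cy)/f,1])
def onz(p,u,v,z):
    o,d=ray(p,u,v); return o+d*(z-o[2])/d[2]
def proj(p,X):
    f,cx,cy=K(p);c=np.array(p['R'])@np.array(X)+np.array(p['t']); return np.array([cx+f*c[0]/c[2],cy+f*c[1]/c[2]])
E
python3 - <<'E'
from h import *
print(env.observe())
for n in ['scene','side']:
    p=env.camera(n);save(p,n+'0')
    print(n,K(p),-np.array(p['R']).T@np.array(p['t']))
    for k in ['sample_plate','empty_plate','start_top','stop_top','tray_left_front','tray_right_front','reader','vial']:
        print(k,[(np.round(d['box']).tolist(),round(d['confidence'],2)) for d in env.spot_in(p,k)])
E
```

```text
pics
{'time': 0.0, 'joint_positions': array([-1.27528638e+00,  5.28201486e-02,  1.40174255e+00, -3.67060677e-06,
        1.68854263e+00, -7.03092478e-02]), 'joint_vel': array([-0.00072982, -0.00113872,  0.00024309,  0.00125762, -0.00033594,
       -0.00015043]), 'joint_torque': array([ 2.14458545e-03, -3.81670225e+01, -3.60180938e+01,  1.33632311e-04,
        6.19153463e-03,  4.44744785e-05]), 'tool_pos': array([ 187.7311884 , -489.97658442,  230.47210523]), 'ee_rot': array([ 9.83318383e-01,  1.81891137e-01, -8.67947960e-05, -7.51339153e-04]), 'contact_force': array([-0.29507158,  0.27090543, -0.56237701]), 'ft_torque': array([ 2.75300886e-05, -4.01533224e-03,  2.65366907e-02]), 'finger_gap': 1.0028681148223244}
scene (np.float64(407.5704974755405), 320.8189452973906, 193.74439385782173) [1162.24853141 -561.28660339  860.64157376]
sample_plate [([200.0, 226.0, 42.0, 24.0], 0.92), ([245.0, 232.0, 52.0, 42.0], 0.8), ([121.0, 208.0, 70.0, 41.0], 0.74), ([332.0, 223.0, 17.0, 10.0], 0.7)]
empty_plate [([292.0, 205.0, 43.0, 33.0], 0.93), ([352.0, 162.0, 58.0, 40.0], 0.78), ([224.0, 214.0, 
[... 363 characters left out ...]
 50.0], 0.67), ([373.0, 230.0, 14.0, 17.0], 0.56)]
side (np.float64(480.03944703915136), 324.7165605080296, 201.88827186370042) [ -44.06390729 1220.73232369  888.1077795 ]
sample_plate [([314.0, 178.0, 32.0, 23.0], 0.95), ([366.0, 196.0, 28.0, 13.0], 0.61), ([228.0, 289.0, 67.0, 63.0], 0.51)]
empty_plate [([299.0, 201.0, 31.0, 22.0], 0.79), ([247.0, 247.0, 62.0, 40.0], 0.73)]
start_top [([286.0, 183.0, 7.0, 6.0], 0.48), ([314.0, 182.0, 29.0, 21.0], 0.28)]
stop_top []
tray_left_front [([292.0, 191.0, 50.0, 43.0], 0.56)]
tray_right_front [([309.0, 173.0, 49.0, 33.0], 0.95)]
reader [([194.0, 144.0, 162.0, 93.0], 0.74), ([232.0, 288.0, 61.0, 61.0], 0.59)]
vial [([252.0, 181.0, 7.0, 11.0], 0.67)]
```

View pics/scene0.png

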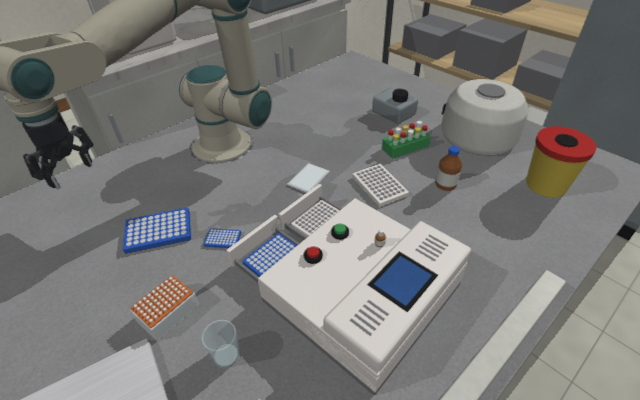

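View pics/side0.png

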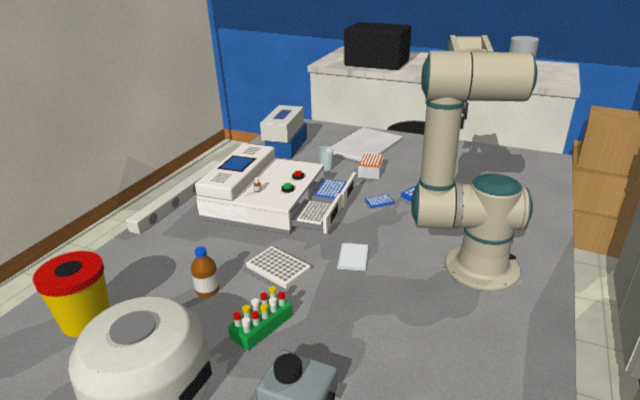

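The blue plate in the right tray, with the red and green buttons on the deck, is the middle-sized blue one. I'll zoom in to measure.

```bash
python3 - <<'E'
import cv2
a=cv2.imread('pics/scene0.png')[170:320,220:400];cv2.imwrite('pics/sc.png',cv2.resize(a,None,fx=4,fy=4,interpolation=cv2.INTER_CUBIC))
a=cv2.imread('pics/side0.png')[140:250,190:370];cv2.imwrite('pics/sd.png',cv2.resize(a,None,fx=4,fy=4,interpolation=cv2.INTER_CUBIC))
from h import *
P={n:env.camera(n) for n in ['scene','side']}
for n,p in P.items():
    hsv=cv2.cvtColor(p['color'],cv2.COLOR_RGB2HSV)
    for c,lo,hi,box in [('g',(50,120,40),(80,255,255),{'scene':(325,215,30,30),'side':(275,178,25,20)}),('r',(0,150,60),(6,255,255),{'scene':(300,240,30,30),'side':(288,166,22,18)})]:
        x,y,w,h=box[n]; m=cv2.inRange(hsv,lo,hi)[y:y+h,x:x+w]; ys,xs=m.nonzero(); print(n,c,len(xs),xs.mean()+x,ys.mean()+y,xs.min()+x,xs.max()+x,ys.min()+y,ys.max()+y)
E
```

```text
scene g 92 339.5869565217391 228.8804347826087 334 345 225 233
scene r 115 312.7826086956522 252.23478260869564 307 319 247 258
side g 42 287.0952380952381 185.97619047619048 283 291 183 188
side r 37 297.6216216216216 173.2972972972973 294 301 171 176
```

View pics/sc.png

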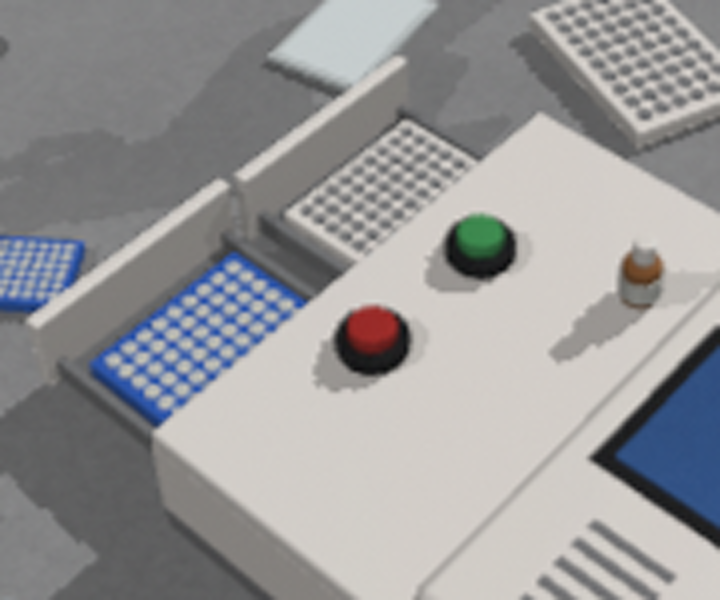

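View pics/sd.png

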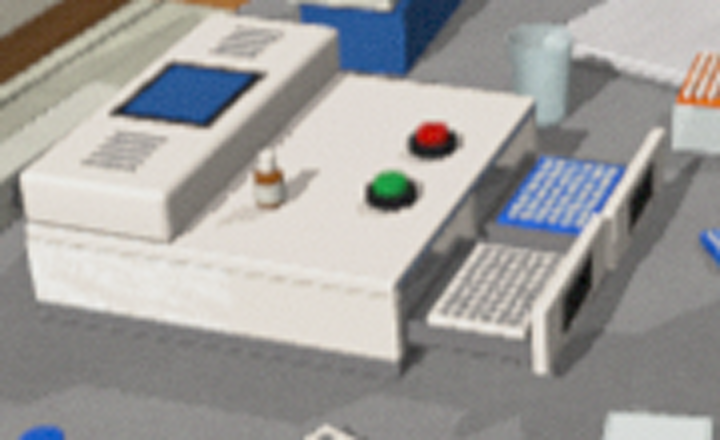

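```bash
cat > fit.py <<'E'
from h import *
from scipy.optimize import least_squares
P={n:env.camera(n) for n in ['scene','side']}
ob=[('scene',(259.3,278),(-170,-180,95)),('scene',(354.8,198.3),(-170,180,95)),
('side',(290,211.8),(-170,180,95)),('side',(323.8,164.3),(-170,-180,95)),
('scene',(339.8,229.1),(-115,50,None)),('scene',(313,252.4),(-115,-50,None)),('side',(287.3,186),(-115,50,None)),('side',(297.8,173.4),(-115,-50,None)),]
# panels: outer top corners, opening parameter
ob+=[('scene',(228,250.5),('R',-170,84)),('scene',(276.5,215.3),('R',-4,84))]
def W(q,X):
    x,y,a,zb,oL=q;X=list(X)
    if X[0]=='R': X=[-182-oL*1,-87+ (-83 if X[1]==-170 else 83),84]
    if X[2] is None: X[2]=zb
    c,s=np.cos(a),np.sin(a); return np.array([x+c*X[0]-s*X[1],y+s*X[0]+c*X[1],X[2]])
def res(q): return np.concatenate([proj(P[n],W(q,X))-u for n,u,X in ob])
r=least_squares(res,[700,-50,0,115,115],loss='soft_l1',x_scale=[10,10,.1,10,10]);q=r.x
if __name__=='__main__':
    print(q,np.degrees(q[2])); print(np.round(res(q).reshape(-1,2),1))
    for X in [(-115,50,None),(-115,-50,None),(-182-q[4],-87,54),(-182,-87,54),(-182-q[4],-170,84),(-182-q[4],-4,84),(-297,87,54),(-170,-180,95),(-170,180,95)]: print(X,W(q,X).round(1))
    for n,u in [('scene',(263,250)),]: print('plate',onz(P[n],*u,48))
    p=P['scene']
    print('lid',[onz(p,*u,8).round() for u in [(287,184),(305,193),(329,178),(312,165)]])
    print('small blue',[onz(p,*u,14).round() for u in [(203,246),(237,248),(242,230),(206,228)]])
    print('vial',onz(p,380,247,95).round())
E
python3 fit.py
```

```text
[ 7.92429857e+02 -9.64317882e+01  9.75558536e-02  1.08284839e+02
  1.10109793e+02] 5.589538680231377
[[-1.7 -0.5]
 [-0.4 -1.7]
 [-1.8 -1.3]
 [-0.6 -0.6]
 [ 0.2 -0.2]
 [ 0.2 -0. ]
 [-0.1  0.1]
 [-0.3  0.1]
 [-0.1  0.7]
 [-0.1 -0.4]]
(-115, 50, None) [673.1 -57.9 108.3]
(-115, -50, None) [ 682.8 -157.4  108.3]
(np.float64(-292.10979283461614), -87, 54) [ 510.2 -211.5   54. ]
(-182, -87, 54) [ 619.8 -200.7   54. ]
(np.float64(-292.10979283461614), -170, 84) [ 518.3 -294.1   84. ]
(np.float64(-292.10979283461614), -4, 84) [ 502.1 -128.9   84. ]
(-297, 87, 54) [488.4 -38.8  54. ]
(-170, -180, 95) [ 640.8 -292.1   95. ]
(-170, 180, 95) [605.7  66.2  95. ]
plate [ 548.3899396  -213.66462394   48.        ]
lid [array([351.,  26.,   8.]), array([424.,  39.,   8.]), array([423., 143.,   8.]), array([333., 150.,   8.])]
small blue [array([ 397., -309.,   14.]), array([ 468., -246.,   14.]), array([ 422., -198.,   14.]), array([ 344., -268.,   14.])]
vial [775. -21.  95.]
```

The reader is at yaw about 5.6°, and the right tray's front is near (510, -211). I'll approach a point about 35 mm in front of that panel, high up, with the jaws shut and the tool aligned to the reader.

Call:
move_arm --series '[2,1.9,0,-1,4,3.8,0,-2,6,5.7,0,-3,8,7.6,0,-4.5,10,9.6,0,-6,12.5,12,0,-7.5,15,14.4,0,-9,17.5,16.8,0,-10.5,20,19.2,0,-12,22.5,21.5,0,-13.5,25,24,0,-14.5,27,26,0,-15.4,28.2,27,0,-15.4,28.7,27.5,0,-15.4,28.7,27.5,0,-15.4,28.7,27.5,0,-15.4]' --jaw 0

```text
time: 2.43
tool_pos: [474.4, -215.7, 231.2]
ee_rot: [0.999, 0.049, -0.0, 0.0]
contact_force: [-0.2, 0.1, -0.1]
finger_gap: -0.0
```

```bash
cat >> h.py <<'E'
from scipy.spatial.transform import Rotation
def wonz(p,s,u,v,z):
    f=200/np.tan(np.radians(p['fov_y'])/2);dx,dy=u-p['cx'],v-p['cy'];r=np.hypot(dx,dy);th=r/f
    d=np.array([np.sin(th)*dx/r,np.sin(th)*dy/r,np.cos(th)]);T=np.array(p['tool_from_camera']);R=Rotation.from_quat(s['ee_rot']).as_matrix()
    o=R@T[:3,3]+s['tool_pos'];d=R@T[:3,:3]@d;return o+d*(z-o[2])/d[2]
def wproj(p,s,X):
    f=200/np.tan(np.radians(p['fov_y'])/2);T=np.array(p['tool_from_camera']);R=Rotation.from_quat(s['ee_rot']).as_matrix()
    c=T[:3,:3].T@(R.T@(np.array(X)-s['tool_pos'])-T[:3,3]);th=np.arctan2(np.hypot(c[0],c[1]),c[2]);a=np.arctan2(c[1],c[0]);return np.array([p['cx']+f*th*np.cos(a),p['cy']+f*th*np.sin(a)])
E
python3 - <<'E'
from h import *
from fit import q,W
s=env.observe();p=env.camera('wrist')
im=p['color'][:,:,::-1].copy()
for X in [(-115,50,108),(-115,-50,108),(-297,-170,84),(-297,-4,84),(-297,4,84),(-170,-180,95),(-170,180,95)]:
    u=wproj(p,s,W(q,X));print(X,u.round(1));cv2.circle(im,tuple(int(round(float(a))) for a in u),2,(255,0,255),-1)
cv2.imwrite('pics/w1.png',im); save(p,'w1raw')
E
```

```text
(-115, 50, 108) [172.7 -24.8]
(-115, -50, 108) [275.6 -39.5]
(-297, -170, 84) [403.6 153.8]
(-297, -4, 84) [231.7 154.1]
(-297, 4, 84) [223.9 154.4]
(-170, -180, 95) [418.   22.7]
(-170, 180, 95) [77.7 53.2]
```

View pics/w1.png

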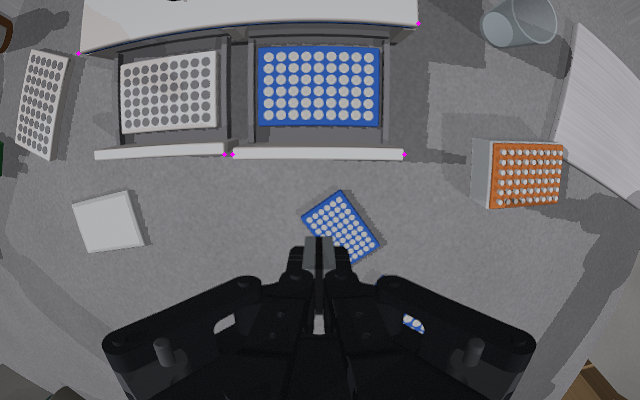

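The wrist picture agrees with the fit: the deck corners at (78,53) and (418,23) and the panel's top ends at (232,155) and (404,154) lie on the projections, within a few pixels. The blue plate sits in the right tray, with the small blue look-alike below the tips. Descending now.

Call:
move_arm --series '[0,0,-2.5,0,0,0,-5,0,0,0,-7.5,0,0,0,-10,0,0,0,-12.5,0,0,0,-15,0,0,0,-16.5,0,0,0,-17.6,0,0,0,-18,0,0,0,-18,0,0.5,0.05,-18,0,1,0.1,-18,0,1.5,0.15,-18,0,1.5,0.15,-18,0]'

```text
time: 3.75
tool_pos: [491.3, -213.9, 52.4]
ee_rot: [0.999, 0.049, 0.001, 0.001]
contact_force: [-0.2, 0.8, 0.4]
finger_gap: -0.005
```

Call:
move_arm --series '[0.2,0.02,0,0,0.4,0.04,0,0,0.6,0.06,0,0,0.8,0.08,0,0,1.0,0.1,0,0,1.3,0.13,0,0,1.6,0.16,0,0,2.0,0.2,0,0,2.4,0.24,0,0,2.8,0.27,0,0,3.2,0.31,0,0,3.6,0.35,0,0,4.0,0.39,0,0,4.4,0.43,0,0,4.8,0.47,0,0,5.2,0.51,0,0,5.6,0.55,0,0,6.0,0.59,0,0,6.4,0.63,0,0,6.8,0.67,0,0]'

```text
time: 5.42
tool_pos: [558.1, -207.0, 51.2]
ee_rot: [0.999, 0.048, -0.0, -0.0]
contact_force: [-1.6, -1.8, -0.7]
finger_gap: 0.0
```

Call:
move_arm --series '[0.4,0.04,0,0,0.8,0.08,0,0,1.2,0.12,0,0,1.6,0.16,0,0,2.0,0.2,0,0,2.4,0.24,0,0,2.8,0.27,0,0,3.1,0.3,0,0,3.4,0.33,0,0,3.6,0.35,0,0,3.8,0.37,0,0,4.0,0.39,0,0]'

```text
time: 6.42
tool_pos: [598.0, -203.1, 51.3]
ee_rot: [0.999, 0.048, -0.0, 0.0]
contact_force: [-2.8, -1.2, -0.6]
finger_gap: -0.001
```

```bash
python3 - <<'E'
from h import *
for n in ['wrist','side']:
    p=env.camera(n); im=p['color'][:,:,::-1]
    if n=='side': im=cv2.resize(im[140:250,190:370],None,fx=4,fy=4,interpolation=cv2.INTER_CUBIC)
    cv2.imwrite(f'pics/{n}2.png',im)
E
```

```text
(no output)
```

View pics/wrist2.png

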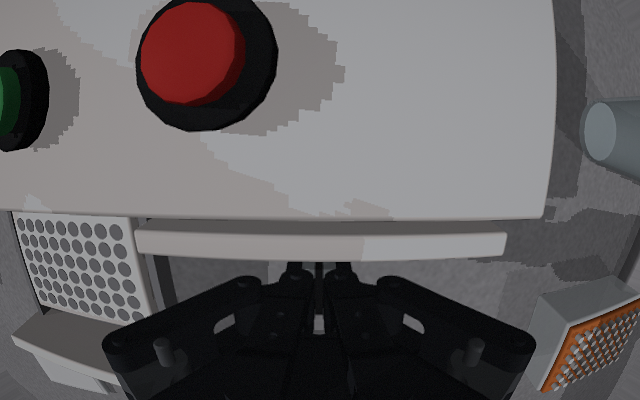

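View pics/side2.png

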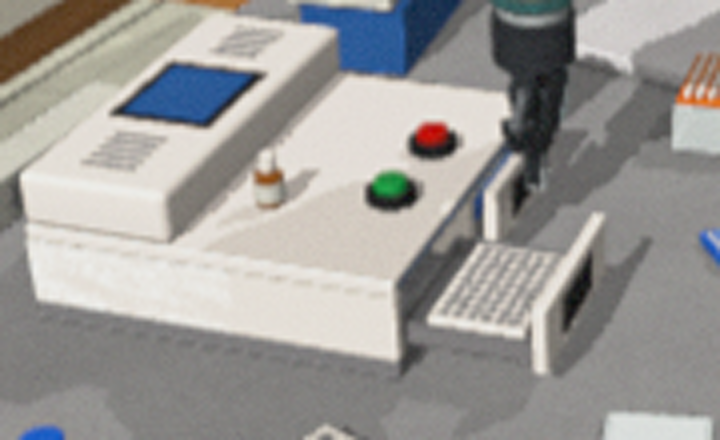

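The panel is nearly shut, with a gap of about 1 cm. Continuing in small steps until the stop shows in the force.

Call:
move_arm --series '[0.2,0.02,0,0,0.4,0.04,0,0,0.6,0.06,0,0,0.8,0.08,0,0,0.9,0.09,0,0,1.0,0.1,0,0,1.0,0.1,0,0]'

```text
time: 7.1
tool_pos: [606.8, -202.1, 51.3]
ee_rot: [0.999, 0.048, -0.002, -0.0]
contact_force: [-9.2, 1.1, 4.2]
finger_gap: -0.001
```

Call:
move_arm --series '[0.1,0.01,0,0,0.2,0.02,0,0,0.3,0.03,0,0,0.3,0.03,0,0]'

```text
time: 7.43
tool_pos: [606.8, -202.1, 51.4]
ee_rot: [0.999, 0.048, -0.006, -0.001]
contact_force: [-27.8, 2.1, 13.9]
finger_gap: -0.001
```

The tool is held by a rigid stop: 28 N with no further motion, at 607 + 11 mm half finger, close to the 620 mm expected. Backing off, rising, and heading above the green button.

Call:
move_arm --series '[-0.3,-0.03,0,0,-0.6,-0.06,0,0,-1,-0.1,0,0,-2,-0.2,0,0,-3.5,-0.35,0,0,-5,-0.5,0,0,-5,-0.5,0,0,-5,-0.5,2,0,-5,-0.5,4.5,0,-5,-0.5,7,0,-5,-0.5,9.5,0,-5,-0.5,12,0,-5,-0.5,13.5,0,-5,-0.5,13.5,0]'

```text
time: 8.6
tool_pos: [563.0, -207.4, 191.3]
ee_rot: [0.999, 0.049, 0.004, 0.002]
contact_force: [-0.0, 0.8, 0.7]
finger_gap: 0.0
```

```bash
python3 - <<'E'
from h import *
from fit import q
def W(X):
    c,s=np.cos(q[2]),np.sin(q[2]); return np.array([q[0]+c*X[0]-s*X[1],q[1]+s*X[0]+c*X[1],X[2]])
s=env.observe();p=env.camera('wrist');print(s['tool_pos'])
im=p['color'][:,:,::-1].copy()
for X in [(-115,50,108),(-115,-50,108),(-182,-170,84),(-182,-4,84),(-170,-180,95),(-170,180,95),(-297,4,84)]:
    u=wproj(p,s,W(X));print(X,u.round(1));cv2.circle(im,tuple(int(round(float(a))) for a in u),1,(255,0,255),-1)
cv2.imwrite('pics/w3.png',im)
E
```

```text
[ 561.38041089 -206.79725976  186.31318069]
(-115, 50, 108) [143.9  51.8]
(-115, -50, 108) [266.5  36.5]
(-182, -170, 84) [420.4 128.5]
(-182, -4, 84) [216.6 128.5]
(-170, -180, 95) [437.1 114.9]
(-170, 180, 95) [ 52.1 133.2]
(-297, 4, 84) [218.9 257.4]
```

View pics/w3.png

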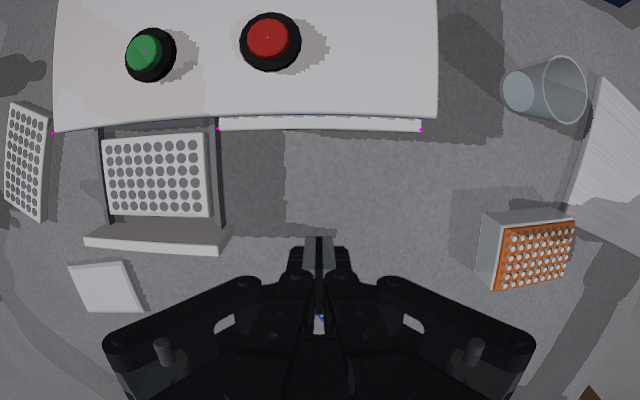

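The right panel lies on its shut projection, and the green cap at (143,52) lies on its projection too. Moving above the green button.

Call:
move_arm --series '[1,1.3,0,0,2.5,3.3,0,0,4,5.3,0,0,5.5,7.3,0,0,7,9.3,0,0,8.5,11.3,0,0,10,13.3,0,0,10.8,14.4,0,0,11.2,14.9,0,0,11.2,14.9,0,0,11.2,14.9,-1.5,0,11.2,14.9,-3,0,11.2,14.9,-4.5,0,11.2,14.9,-5.5,0,11.2,14.9,-6,0,11.2,14.9,-6,0,11.2,14.9,-6,0]'

```text
time: 10.17
tool_pos: [672.8, -58.3, 126.7]
ee_rot: [0.999, 0.048, 0.0, 0.0]
contact_force: [0.4, 0.2, 0.4]
finger_gap: -0.004
```

```bash
python3 - <<'E'
from h import *
s=env.observe();print(s['tool_pos'],s['contact_force'])
p=env.camera('wrist');save(p,'w4')
out=[]
for n,(x,y,w,h) in {'scene':(300,180,80,80),'side':(250,140,80,70)}.items():
    p=env.camera(n); out.append(cv2.resize(p['color'][y:y+h,x:x+w,::-1],(400,400),interpolation=cv2.INTER_CUBIC))
cv2.imwrite('pics/b4.png',np.hstack(out))
E
```

```text
[672.80464831 -58.30961929 126.71921741] [0.38186148 0.1528453  0.4304378 ]
```

View pics/w4.png

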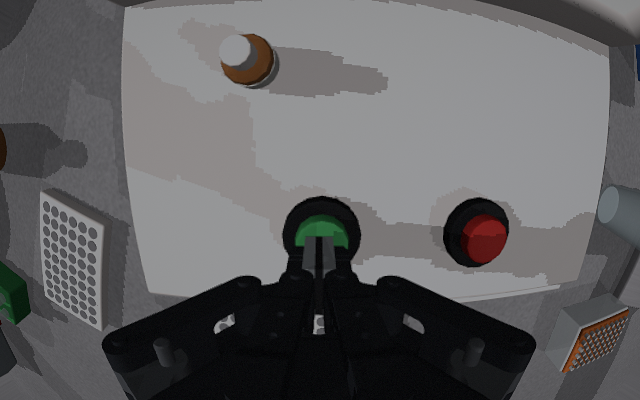

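View pics/b4.png

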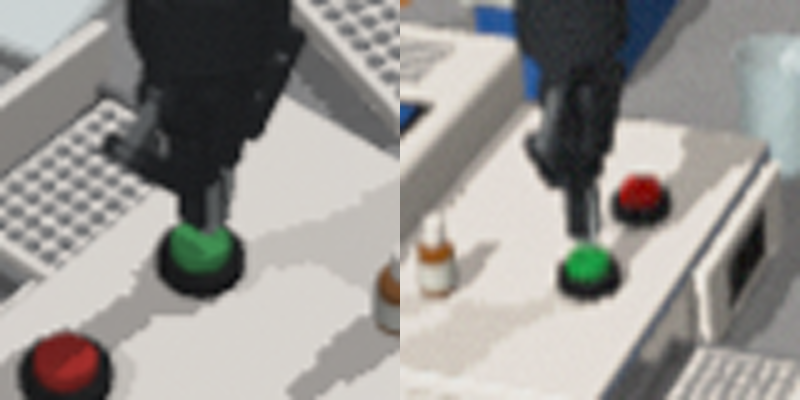

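The tip is centred over the green cap in all three views, with the red button well clear. Pressing slowly.

Call:
move_arm --series '[0,0,-0.5,0,0,0,-0.8,0,0,0,-1.1,0,0,0,-1.4,0,0,0,-1.6,0,0,0,-1.6,0]'

```text
time: 10.82
tool_pos: [672.9, -57.8, 111.3]
ee_rot: [0.999, 0.049, 0.0, 0.0]
contact_force: [-1.4, -0.3, 4.7]
finger_gap: -0.005
```

Call:
move_arm --series '[0,0,-0.1,0,0,0,-0.2,0,0,0,-0.3,0,0,0,-0.3,0]'

```text
time: 11.15
tool_pos: [673.0, -57.9, 110.9]
ee_rot: [0.999, 0.049, 0.001, 0.0]
contact_force: [-8.9, 1.6, 16.1]
finger_gap: -0.002
```

```bash
cat > v.py <<'E'
from h import *
import sys
out=[]
for n,(x,y,w,h) in {'scene':(300,180,80,80),'side':(250,140,80,80)}.items():
    p=env.camera(n); out.append(cv2.resize(p['color'][y:y+h,x:x+w,::-1],(400,400),interpolation=cv2.INTER_CUBIC))
cv2.imwrite(f'pics/{sys.argv[1]}.png',np.hstack(out))
p=env.camera('wrist');cv2.imwrite(f'pics/{sys.argv[1]}w.png',cv2.resize(p['color'][150:300,240:440,::-1],None,fx=4,fy=4))
s=env.observe();print(s['tool_pos'],s['contact_force'])
E
python3 v.py b5
```

```text
[673.02296097 -57.85917638 110.86295602] [-10.04398621   1.03473006  16.08936186]
```

View pics/b5.png

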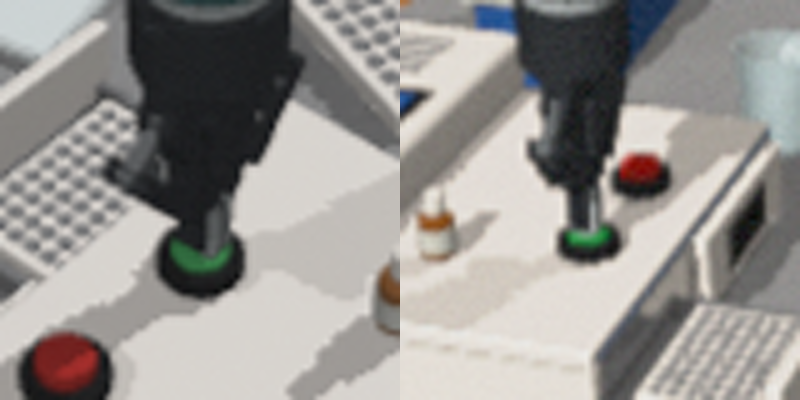

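View pics/b5w.png

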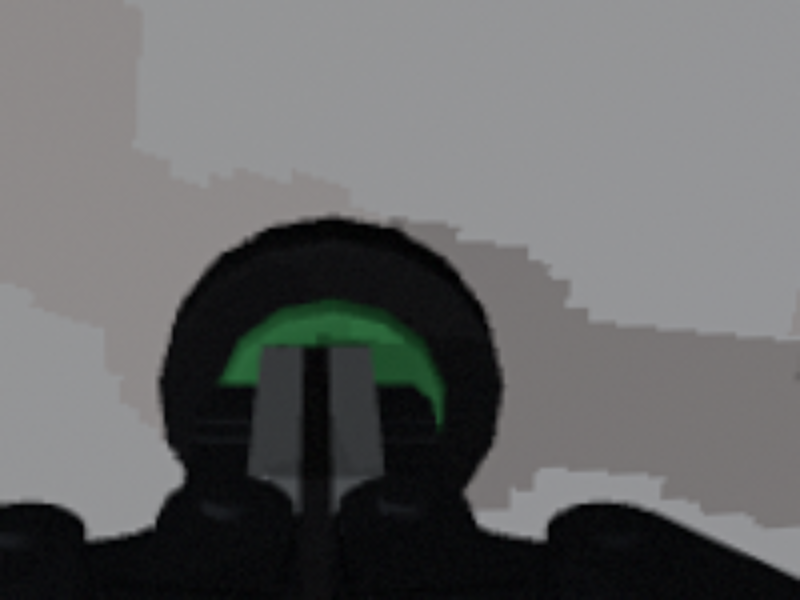

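The cap has clearly sunk nearly flush. I'll add a little more to confirm it's at the rigid bottom, then release.

Call:
move_arm --series '[0,0,-0.1,0,0,0,-0.2,0,0,0,-0.2,0]'

```text
time: 11.55
tool_pos: [673.1, -57.9, 110.7]
ee_rot: [0.999, 0.049, 0.001, 0.0]
contact_force: [-12.6, 1.8, 22.8]
finger_gap: -0.002
```

Call:
move_arm --series '[0,0,0.2,0,0,0,0.5,0,0,0,1,0,0,0,2,0,0,0,4,0,0,0,6.5,0,0,0,9,0,0,0,10,0,-2,-1,10,0,-4,-2,10,0,-6.5,-4,10,0,-9,-6,10,0,-12,-8,10,0,-15,-10,10,0,-17,-12,10,0,-18,-13,10,0,-18,-13,10,0]'

```text
time: 12.97
tool_pos: [491.3, -189.6, 205.2]
ee_rot: [0.999, 0.047, -0.0, 0.0]
contact_force: [0.2, -0.2, 0.5]
finger_gap: 0.001
```

```bash
python3 v.py b6; python3 - <<'E'
from h import *
p=env.camera('wrist');save(p,'w6')
E
```

```text
[ 493.46882915 -187.33607469  205.05029124] [-0.10248727  0.15246325  0.08792156]
```

View pics/b6.png

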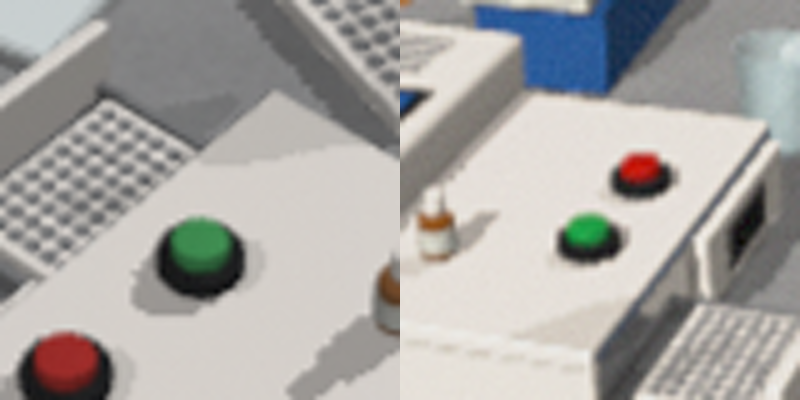

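View pics/w6.png

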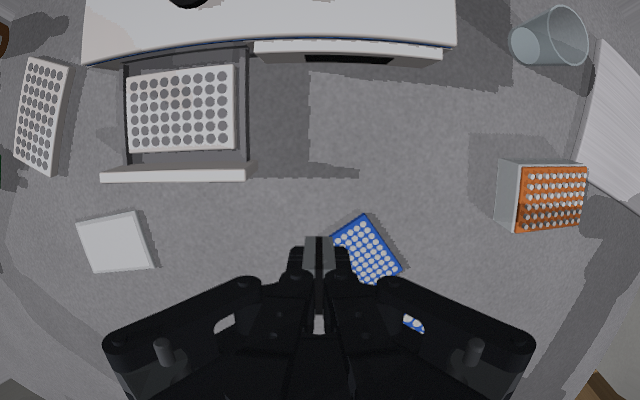

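```bash
python3 -c "
from rig import env
print(env.finish_job())"
```

```text
the job is handed in; nothing more can be done
None
```

I pushed the right tray, the one carrying the blue sample plate, fully shut. Then I pressed the green start button to its bottom, let it come up again, and handed the job in at about 13 s.

- **Tray:** at the end of the push the force rose to 28 N with no further movement. Afterwards the panel lined up with its calculated shut position to within about 2 pixels.
- **Button:** the cap sank nearly flush. At the bottom, 23 N moved it no further, well above the roughly 5 N it needs. The final pictures show it up again.
- **Everything else:** in the final pictures the left tray with the white plate still stands open, the red button is up, and the vial and other nearby things are where they were. The arm is clear and touching nothing.

One measurement disagreed. The cameras put the top of the button at about 108 mm, but the fingertips hit the bottom of its travel at 111 mm. I relied on the contact force and the pictures of the sunk cap instead.

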